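# Hold back the belt tensioner of a pipe-end grinder

### The job

The belt of the pipe-end grinder has snapped and I am about to slip a new one on. Switch the machine off by turning the red isolator fully counterclockwise, and only then push the yellow sprung tensioner arm back past its ratchet click, right up against its back stop, and keep it pressed there with the gripper: finish while still holding it, since let go it springs forward to the notch and the belt will not go on. Leave the oil can, pipe tee, screwdriver and belt carton where they are.

Things in the scene. Friction and masses are not known exactly. Their poses are not given: they have to be found in the camera images.
- grinder: Pipe-end belt grinder bolted to the bench: blue housing 210 (x) x 460 mm (y), grey deck 100 mm above the bench; origin under the housing's centre, front faces its -x. Black drive drum at its +y end, steel contact roller at its -y end, beyond it a pipe vise 248 mm tall at y = -315 mm with a pipe (to y = -415 mm). Nothing else on it but the tensioner handle is higher than 190 mm above the bench.
- switch_box: Grey box 70 x 75 mm, 36 mm tall, with yellow plate, fixed on the grinder's deck at the front corner by the drum, its axes parallel to the grinder's; origin under its centre, on the deck. It carries the red isolator.
- isolator (a joint): Rotary isolator with upright axis: 0 = ON (bar grip along the box's x axis), grows counterclockwise seen from above to 1.05 rad = OFF (end stop). Starts near ON, 0 to 0.12. Stiff by friction, about 0.08 N m, stays where it is left.
- isolator_grip (a point): Centre of the isolator's red bar grip, on its axis: bar 50 mm long, 13 mm wide, 22 mm tall, its top 11 mm above this point; its red disc (48 mm across) is 11 mm below the point. This point's x axis runs along the bar.
- tensioner (a joint): Angle of the sprung arm about its upright pivot; grows counterclockwise from above as the free end is pushed away from the grinder's front (to its +x): 0 = sprung fully out (start), the pawl clicks in at about 0.39, 0.56 = hard against the back stop. The spring needs about 8 N at the handle when out, 14 N at the stop. Let go after the click, it springs forward and parks at about 0.37.
- tension_arm: Tensioner arm: yellow bar 24 mm wide, 12 mm thick, its top 174 mm above the bench, reaching 175 mm from the pivot along its own -y; idler roller under it 105 mm out, black handle at the end, dark ratchet sector of 52 mm radius at the pivot. Origin on the pivot axis, 100 mm above the bench. Nothing stands within 40 mm of the handle at its height over the whole swing.
- handle (a point): Mid-height of the black upright round handle at the arm's free end: 24 mm diameter, 60 mm tall (30 mm above and below this point), 165 mm from the pivot axis, this point 214 mm above the bench. It moves on a level arc about the pivot, 92 mm long.
- pivot (a point): Pivot axis of the tensioner arm, at the arm's mid height.
- pawl (a joint): Sprung brass pawl beside the ratchet sector, on the side away from the grinder's front: 0 = resting in, grows to about 0.13 as the tooth lifts it and drops back to 0 with the click.
- pawl_nose (a point): Top of the pawl's nose.
- oil_can: Red oil can, 68 mm diameter, 155 mm tall with its spout, loose on the bench to the left of the grinder; origin under its centre. Leave alone.
- tee: Galvanised pipe tee, 80 x 63 mm, 42 mm tall, lying in front of the grinder; origin under its run. Leave alone.
- screwdriver: Screwdriver with yellow handle, about 200 mm long, 26 mm thick, lying in front of the grinder. Leave alone.
- belt_carton: Cardboard carton 100 x 170 x 50 mm with the new belt, lying behind the grinder. Leave alone.

How it is judged (in metres and radians):
On the way, in this order (a step that is already met when the one before it is completed fails the run):
1. the isolator is turned to OFF while the tensioner is still out (value of joint isolator above 0.9 rad and value of joint tensioner below 0.1 rad), for 0.1 s.
2. the tooth, driven by the arm, lifts the pawl (value of joint pawl above 0.08 rad and value of joint tensioner above 0.2 rad).
3. the arm is past the click with the pawl dropped in behind the tooth (value of joint tensioner above 0.43 rad and value of joint pawl below 0.04 rad), for 0.1 s.
At the end, for the whole second after the job is handed in: The program has finished and the gripper is still pressing the tensioner arm (more than 5 N on it) against its back stop (joint above 0.52 of 0.56 rad), past the click with the pawl dropped in, and the isolator is OFF (above 0.9 of 1.05 rad) (value of joint isolator above 0.9 rad and value of joint tensioner above 0.52 rad and value of joint pawl below 0.04 rad and contact force between the fingers and tension_arm above 5 N); the arm keeps its last pose, push and grip.
It fails at once if the tensioner is pushed while the isolator is still on (value of joint isolator below 0.9 rad and value of joint tensioner above 0.12 rad).
It fails at once if the oil can, tee, screwdriver or carton is disturbed by more than 30 mm (distance of any of oil_can, tee, screwdriver, belt_carton from where it was at the start of the episode above 0.03 m).
It also fails if it takes over 54 s, if anything falls off the work surface, if the arm or the gripper's body presses on something with over 40 N, if the wrist force passes 120 N, or if a joint passes its speed limit or range.

### The arm

A 6-joint arm with a two-finger parallel gripper is mounted at the origin on the work surface. World frame = base frame: x ahead of the robot, y to its left, z up, the work surface at z = 0. Lengths are in mm, angles in rad, forces in N, time in s.
With the tool pointing down it reaches from about 425 to 1125 mm from the base axis. Payload 14.9 kg.
Tool frame: the origin (TCP) lies at the very end of the fingers, on their centre line; the grasp point (between the pads) lies 19 mm behind it; z points along the fingers, y is the line along which they close (so a half turn about z gives the same grasp; the last joint's range is limited). The gripper opens to 91 mm and grips with 3 to 60 N. Pads are 32 mm wide; open, the fingers measure 118 mm over their backs; the gripper's body (76 mm by 178 mm) begins 60 mm behind the grasp point.
Start: joints at [-1.329, 0.379, 1.734, -0, 1.028, -0.033], TCP at [189.943, -673.75, 213.932] pointing down, gripper open.
Joint ranges: [-2.77, 2.77], [-0.74, 2.19], [0, 2.66], [-1.06, 4.2], [0.31, 2.87], [-3.08, 3.08]. Speed limits (rad/s): [1.89, 1.89, 2.39, 3.14, 3.14, 3.14].

### API

Orientations are given as a unit quaternion [w, x, y, z].
In Python, from rig import observe, get_image, calibration, arm, spotter gives the robot as it stands.
- The arm moves only by the tool arm_command, never from a script. Its argument "moves" is a list of rows, each an object of numbers: "dx", "dy", "dz": the shift along the tool's x, y, z in cm; "turn": the turn about the tool's z in rad; "gripper": the opening, from -1 (shut) to 1 (fully open). In form: [{"dx": .., "dy": .., "dz": .., "turn": .., "gripper": ..}, ...]. A call has 1 to 10 rows; each row is the pose to reach, as a shift and turn from the pose commanded when the call began, along the tool's axes at that moment; what a row does not reach only later rows make up. A row lasts 1/10 s, in which the tool goes at most 50 mm and 8.59 degrees, less where a joint would pass 70% of its speed; a pose out of reach is approached as far as the arm can. A call with a gripper value outside its range is refused whole. The fingers move at their own pace and stop on an object; "squeeze" is the grip in N (left out, the last holds). Time passes only in rows, so rows that repeat a pose let the fingers close. It gives the time, the measured TCP pose, the force, the opening and the grip force at its end, in the units of the state.
- observe(): the state, without advancing time (a new reading comes with each control period).
- get_image(name): name is "scene" or "top" or "wrist"; returns the picture (400x640x3 uint8, blue, green, red); there is no depth.
- calibration(name): a dict with "mtx" (3x3 intrinsics, pixels), "dist" ([k1, k2, p1, p2, k3] as OpenCV has them; the pictures are not rectified), "R" (3x3) and "t" (3): a world point X has camera coordinates R X + t. Camera axes: x right, y down, z forward; pixel columns grow to the right and rows downward; lengths in mm; the calibration is good to about 2 mm. A picture is of the moment at which its call begins: read the wrist's pose just before it. calibration takes no time and is no camera call; for the wrist camera it gives the pose at the moment of the call.
- arm.sign_off(): hands the job in; it is judged then, once.
Trained networks look in the newest picture that a camera, given by its name, has taken for a name from the list of things; names that differ only in an ending like _2 or _b are one class to them, and where a whole thing is asked for, a point or a joint stands for the part that bears it (a point fixed in the world has none). Each returns a list of dicts, best first, with "confidence" (0 to 1); they miss things now and then, are a little off and sometimes report something else, mostly with a low value. They report only what shows in the picture. A call takes as long as a camera call.
- spotter.boxes_of(camera, query): "location" ([column, row] in pixels, amid what is visible of it).
The state is a dict: "time_s": time; "qpos": joint angles; "joint_vel": joint speeds; "joint_efforts": joint torques, N m; "tcp_pos": TCP position; "tool_rot": TCP orientation; "force": force on the tool from outside, world axes, zero at the start; "ft_torque": the same for the moment, N m; "finger_gap": opening from 0.0 (shut) to 1.0 (fully open); "grip_force": force on a finger pad.
Only numpy, scipy, OpenCV 4.12 (cv2) and the standard library are available. Lean on these libraries where they do the work, as an engineer would, in place of code of your own. Each camera call takes 0.05 s, during which the arm holds its last target. There are 200 camera calls.

## Working session

There is one attempt and no reset: what is moved stays moved. The work goes in short steps, Python scripts to look and compute and a tool call to move; the robot and the scene stay as the last step left them, time stands still between calls to the robot, and variables do not carry over. Pictures are saved under pics/ and viewed, at most 10 in all, crops included, and the job is handed in when it is done.

Besides the shell and the picture viewer there is one more tool, called after "Request:" in YAML: its name, and indented under it one key for each argument. arm_command: Moves the arm, as the interface text tells. Its arguments: {"type":"object","properties":{"moves":{"type":"array"},"squeeze":{"type":"number"}},"required":["moves"]}

```bash
mkdir -p pics
cat > h.py <<'E'
import numpy as np, cv2
from rig import observe, get_image, calibration, arm, spotter
def ray(cam,px,c=None):
    c=c or calibration(cam); K=np.array(c["mtx"],float);d=np.array(c["dist"],float);R=np.array(c["R"]);t=np.array(c["t"]).ravel()
    u=cv2.undistortPoints(np.array([[px]],float),K,d)[0,0]
    return -R.T@t, R.T@np.array([u[0],u[1],1])
def atz(cam,px,z,c=None):
    o,v=ray(cam,px,c); return o+v*(z-o[2])/v[2]
def proj(cam,X,c=None):
    c=c or calibration(cam)
    return cv2.projectPoints(np.array(X,float).reshape(-1,3),cv2.Rodrigues(np.array(c["R"]))[0],np.array(c["t"],float),np.array(c["mtx"],float),np.array(c["dist"],float))[0][:,0]
E
python3 - <<'E'
from h import *
s=observe();print({k:np.round(v,3) for k,v in s.items()})
for cam in("top","scene"):
    cv2.imwrite(f"pics/{cam}0.png",get_image(cam))
    for q in("isolator_grip","switch_box","handle","pivot","tension_arm","grinder","oil_can","tee","screwdriver","pawl_nose"):
        r=spotter.boxes_of(cam,q)
        print(cam,q,[(np.round(a["location"]).tolist(),round(a["confidence"],2)) for a in r[:2]])
E
```

```text
{'time_s': np.float64(0.0), 'qpos': array([-1.329,  0.379,  1.735,  0.   ,  1.028, -0.033]), 'joint_vel': array([-0.001,  0.   ,  0.   , -0.002,  0.001,  0.   ]), 'joint_efforts': array([-1.0000e-03, -7.6372e+01, -4.3437e+01,  6.5000e-02,  4.2000e-02,
       -0.0000e+00]), 'tcp_pos': array([ 189.855, -673.365,  213.311]), 'tool_rot': array([-0.001,  0.991,  0.137, -0.   ]), 'force': array([ 0.526, -0.098, -0.852]), 'ft_torque': array([0.011, 0.049, 0.014]), 'grip_force': np.float64(0.0), 'finger_gap': np.float64(1.0)}
top isolator_grip [([313.0, 207.0], 0.52)]
top switch_box [([309.0, 212.0], 0.88), ([370.0, 185.0], 0.74)]
top handle [([374.0, 184.0], 0.58)]
top pivot [([409.0, 187.0], 0.84), ([369.0, 188.0], 0.63)]
top tension_arm [([370.0, 186.0], 0.85), ([260.0, 174.0], 0.19)]
top grinder [([409.0, 182.0], 0.64)]
top oil_can [([256.0, 172.0], 0.6)]
top tee [([336.0, 270.0], 0.69), ([373.0, 186.0], 0.22)]
top screwdriver [([443.0, 263.0], 0.73)]
top pawl_nose []
scene isolator_grip [([339.0, 208.0], 0.71), ([284.0, 159.0], 0.37)]
scene switch_box [([338.0, 217.0], 0.65)]
scene handle [([270.0, 184.0], 0.65), ([338.0, 217.0], 0.2)]
scene pivot [([260.0, 195.0], 0.78)]
scene tension_arm [([273.0, 183.0], 0.9)]
scene grinder [([260.0, 201.0], 0.81)]
scene oil_can [([344.0, 300.0], 0.69)]
scene tee [([359.0, 200.0], 0.55), ([261.0, 198.0], 0.15)]
scene screwdriver []
scene pawl_nose [([245.0, 199.0], 0.47)]
```

View pics/top0.png

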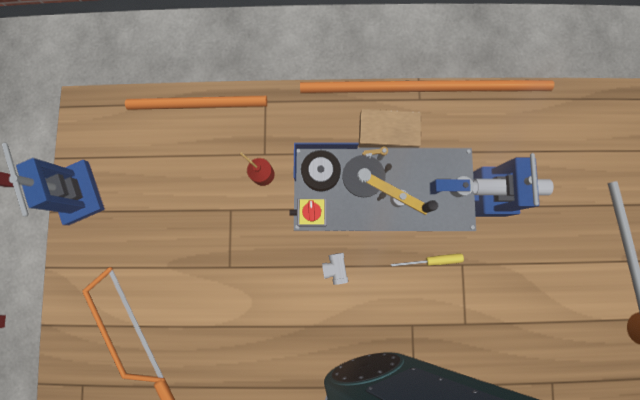

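Run:
```python
import cv2
a=cv2.imread("pics/top0.png")[130:300,230:480]
cv2.imwrite("pics/top0c.png",cv2.resize(a,None,fx=3.2,fy=3.2,interpolation=cv2.INTER_CUBIC))
```

```text
(no output)
```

View pics/top0c.png

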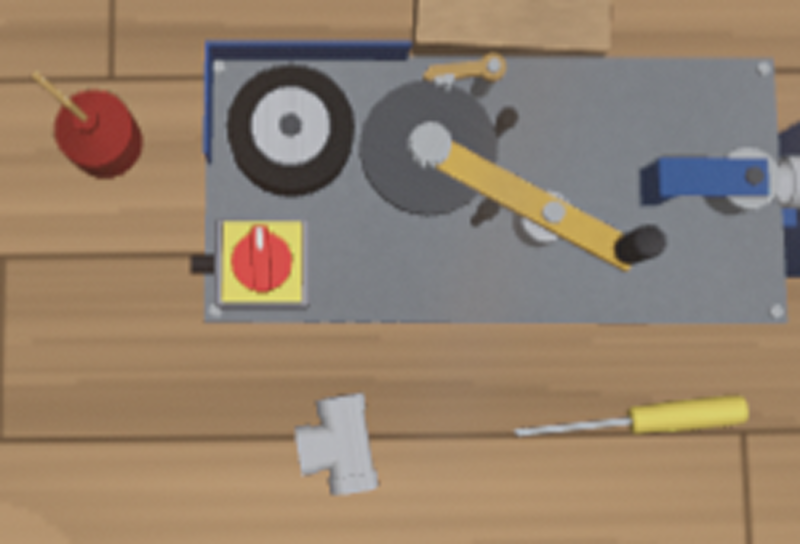

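The top view shows the isolator at (312,210.5) with its bar running along image vertical. The pivot is at (364.7,174.7) and the handle top at (433,205). The spotter's handle hit at (374,184) is wrong.

Run:
```python
from h import *
f=lambda x,y:(230+x/3.2,130+y/3.2)
o,_=ray("top",(320,200));print("cam",o.round())
P={k:atz("top",f(*p),z) for k,p,z in [("iso",(262,258),155),("piv",(431,143),178),("handle",(650,241),244),("c1",(218,67),102),("c2",(764,68),102),("c3",(777,311),102),("c4",(214,311),102),("bar_end1",(260,228),164),("bar_end2",(264,289),164)]}
for k,v in P.items():print(k,v.round(1))
print("arm len",np.linalg.norm((P["handle"]-P["piv"])[:2]))
d=P["c2"]-P["c1"];print("grinder yaw",np.arctan2(d[0],-d[1]), np.linalg.norm(d))
d=P["c4"]-P["c1"];print(np.arctan2(-d[1],-d[0]),np.linalg.norm(d))
h=P["handle"]-P["piv"];print("arm ang",np.arctan2(h[0],-h[1]))
for k,p in P.items():print(k,proj("scene",p).round())
```

```text
cam [ 457.  128. 1055.]
iso [543.7 159.3 155. ]
piv [626.8  30.5 178. ]
handle [ 543.5 -111.2  244. ]
c1 [707.8 196.3 102. ]
c2 [ 701.4 -255.8  102. ]
c3 [ 500.6 -253.   102. ]
c4 [506.5 200.  102. ]
bar_end1 [565.7 160.3 164. ]
bar_end2 [519.4 157.6 164. ]
arm len 164.4538898932086
grinder yaw -0.014289493657112027 452.2114773294417
-0.018445542619678873 201.37309606475455
arm ang -0.5313784152591541
iso [[335. 204.]]
piv [[274. 188.]]
handle [[262. 127.]]
c1 [[296. 265.]]
c2 [[192. 171.]]
c3 [[249. 139.]]
c4 [[357. 220.]]
bar_end1 [[329. 206.]]
bar_end2 [[342. 196.]]
```

View pics/scene0.png

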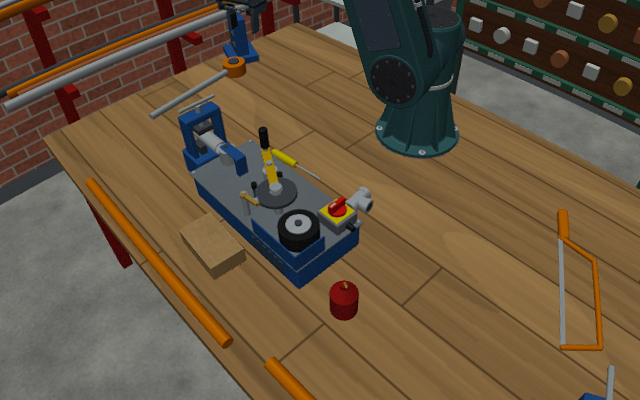

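Request:
arm_command:
  moves:
    - {"dx": 0,"dy": 0,"dz": -5,"turn": 0,"gripper": 0.2}
    - {"dx": 4,"dy": -3,"dz": -8,"turn": 0,"gripper": 0.2}
    - {"dx": 8,"dy": -6.5,"dz": -10.6,"turn": 0,"gripper": 0.2}
    - {"dx": 12,"dy": -10,"dz": -10.6,"turn": 0.05,"gripper": 0.2}
    - {"dx": 15.5,"dy": -13.5,"dz": -10.6,"turn": 0.1,"gripper": 0.2}
    - {"dx": 19,"dy": -16.5,"dz": -10.6,"turn": 0.15,"gripper": 0.2}
    - {"dx": 22,"dy": -19.5,"dz": -10.6,"turn": 0.2,"gripper": 0.2}
    - {"dx": 25.5,"dy": -22.5,"dz": -10.6,"turn": 0.235,"gripper": 0.2}
    - {"dx": 29,"dy": -25.5,"dz": -10.6,"turn": 0.235,"gripper": 0.2}
    - {"dx": 29,"dy": -25.5,"dz": -10.6,"turn": 0.235,"gripper": 0.2}

```text
time_s: 2.1
tcp_pos: [402.0, -345.9, 320.2]
tool_rot: [-0.0, 1.0, 0.022, 0.0]
force: [-0.3, -0.6, 0.1]
finger_gap: 0.599
grip_force: 0.0
```

Request:
arm_command:
  moves:
    - {"dx": 1.6,"dy": -4.5,"dz": 0,"turn": 0,"gripper": 0.2}
    - {"dx": 3.2,"dy": -9.3,"dz": 0,"turn": 0,"gripper": 0.2}
    - {"dx": 4.8,"dy": -14,"dz": 0,"turn": 0,"gripper": 0.2}
    - {"dx": 6.3,"dy": -18.7,"dz": 0,"turn": 0,"gripper": 0.2}
    - {"dx": 7.9,"dy": -23.4,"dz": 0,"turn": 0,"gripper": 0.2}
    - {"dx": 9.5,"dy": -28.1,"dz": 0,"turn": 0,"gripper": 0.2}
    - {"dx": 11,"dy": -32.8,"dz": 0,"turn": 0,"gripper": 0.2}
    - {"dx": 12.5,"dy": -37.5,"dz": 0,"turn": 0,"gripper": 0.2}
    - {"dx": 14,"dy": -42,"dz": 0,"turn": 0,"gripper": 0.2}
    - {"dx": 15.5,"dy": -46.5,"dz": 2,"turn": 0,"gripper": 0.2}

```text
time_s: 3.1
tcp_pos: [537.6, 121.8, 302.7]
tool_rot: [-0.0, 1.0, 0.02, 0.002]
force: [1.3, -1.1, -0.8]
finger_gap: 0.597
grip_force: 0.0
```

Run:
```python
from h import *
s=observe();print(s["tcp_pos"],s["tool_rot"])
c=calibration("wrist");im=get_image("wrist")
for X in ([543.7,159.3,164],):
  p=proj("wrist",X,c);print("pred",p)
cv2.imwrite("pics/w1.png",im)
hsv=cv2.cvtColor(im,cv2.COLOR_BGR2HSV)
print([(a["location"],a["confidence"]) for a in spotter.boxes_of("wrist","isolator_grip")])
np.savez("c1.npz",**c)
```

```text
[537.6143641  121.81061936 302.69544033] [-3.15608575e-04  9.99798253e-01  1.99600102e-02  2.22503796e-03]
pred [[280.22734463 185.75386065]]
[([277.9, 184.1], 0.77), ([279.2, 174.7], 0.37)]
```

View pics/w1.png

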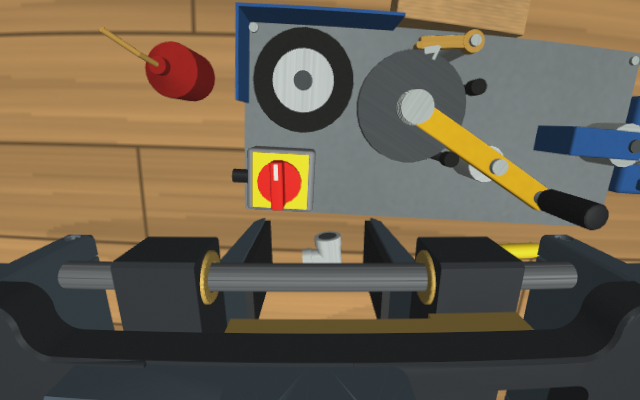

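The bar runs from about (276,162) to (278,210), close to the prediction. The handle top is at (595,216) and the pivot at (416,107).

Run:
```python
from h import *
im=cv2.imread("pics/w1.png");c=dict(np.load("c1.npz"))
for n,p,z in[("barA",(276,162),164),("barB",(278,210),164),("mid",(277.3,186),164),("handle",(595,216),244),("piv",(416,107),178)]:print(n,atz("wrist",p,z,c).round(1))
```

```text
barA [568.  163.8 164. ]
barB [517.6 161.4 164. ]
mid [543.3 162.3 164. ]
handle [ 546.2 -106.5  244. ]
piv [626.5  32.7 178. ]
```

Request:
arm_command:
  moves:
    - {"dx": 0.8,"dy": -3.9,"dz": 2,"turn": 0,"gripper": 0.2}
    - {"dx": 0.8,"dy": -3.9,"dz": 5,"turn": 0,"gripper": 0.2}
    - {"dx": 0.8,"dy": -3.9,"dz": 9,"turn": 0,"gripper": 0.2}
    - {"dx": 0.8,"dy": -3.9,"dz": 12,"turn": 0,"gripper": 0.2}
    - {"dx": 0.8,"dy": -3.9,"dz": 13,"turn": 0,"gripper": 0.2}
    - {"dx": 0.8,"dy": -3.9,"dz": 14,"turn": 0,"gripper": 0.2}
    - {"dx": 0.8,"dy": -3.9,"dz": 14.5,"turn": 0,"gripper": 0.2}
    - {"dx": 0.8,"dy": -3.9,"dz": 14.8,"turn": 0,"gripper": 0.2}
    - {"dx": 0.8,"dy": -3.9,"dz": 14.8,"turn": 0,"gripper": 0.2}

```text
time_s: 4.1
tcp_pos: [542.8, 159.2, 153.2]
tool_rot: [-0.0, 1.0, 0.02, 0.0]
force: [-0.3, 0.2, 0.2]
finger_gap: 0.599
grip_force: 0.0
```

Request:
arm_command:
  moves:
    - {"dx": 0,"dy": 0,"dz": 0,"turn": 0,"gripper": -1}
    - {"dx": 0,"dy": 0,"dz": 0,"turn": 0,"gripper": -1}
    - {"dx": 0,"dy": 0,"dz": 0,"turn": 0,"gripper": -1}
    - {"dx": 0,"dy": 0,"dz": 0,"turn": 0,"gripper": -1}
    - {"dx": 0,"dy": 0,"dz": 0,"turn": 0,"gripper": -1}
    - {"dx": 0,"dy": 0,"dz": 0,"turn": 0,"gripper": -1}
    - {"dx": 0,"dy": 0,"dz": 0,"turn": 0,"gripper": -1}
    - {"dx": 0,"dy": 0,"dz": 0,"turn": 0,"gripper": -1}
  squeeze: 25

```text
time_s: 4.9
tcp_pos: [542.2, 163.2, 152.8]
tool_rot: [-0.003, 1.0, 0.019, 0.0]
force: [-4.5, 42.6, -3.5]
finger_gap: 0.143
grip_force: 25.0
```

Request:
arm_command:
  moves:
    - {"dx": 0,"dy": -0.35,"dz": 0,"turn": 0,"gripper": -1}
    - {"dx": 0,"dy": -0.35,"dz": 0,"turn": -0.12,"gripper": -1}
    - {"dx": 0,"dy": -0.35,"dz": 0,"turn": -0.25,"gripper": -1}
    - {"dx": 0,"dy": -0.35,"dz": 0,"turn": -0.38,"gripper": -1}
    - {"dx": 0,"dy": -0.35,"dz": 0,"turn": -0.51,"gripper": -1}
    - {"dx": 0,"dy": -0.35,"dz": 0,"turn": -0.64,"gripper": -1}
    - {"dx": 0,"dy": -0.35,"dz": 0,"turn": -0.77,"gripper": -1}
    - {"dx": 0,"dy": -0.35,"dz": 0,"turn": -0.88,"gripper": -1}
    - {"dx": 0,"dy": -0.35,"dz": 0,"turn": -0.95,"gripper": -1}
    - {"dx": 0,"dy": -0.35,"dz": 0,"turn": -0.98,"gripper": -1}

```text
time_s: 5.9
tcp_pos: [543.1, 162.3, 152.8]
tool_rot: [0.001, 0.872, 0.489, 0.001]
force: [6.9, -5.1, -2.2]
finger_gap: 0.139
grip_force: 25.0
```

Request:
arm_command:
  moves:
    - {"dx": 0,"dy": 0,"dz": 0,"turn": -0.02,"gripper": -1}
    - {"dx": 0,"dy": 0,"dz": 0,"turn": -0.02,"gripper": -1}

```text
time_s: 6.1
tcp_pos: [543.1, 162.2, 152.8]
tool_rot: [0.001, 0.868, 0.497, 0.001]
force: [5.2, -3.4, -3.3]
finger_gap: 0.141
grip_force: 25.0
```

Run:
```python
from h import *
s=observe();print({k:np.round(v,3) for k,v in s.items()})
```

```text
{'time_s': np.float64(6.1), 'qpos': array([ 2.500e-01,  2.560e-01,  2.035e+00, -1.000e-03,  8.490e-01,
        7.810e-01]), 'joint_vel': array([ 0.001,  0.001,  0.001, -0.   , -0.001,  0.018]), 'joint_efforts': array([  3.75 , -60.75 , -35.238,   1.213,   1.311,  -0.517]), 'tcp_pos': array([543.139, 162.241, 152.765]), 'tool_rot': array([0.001, 0.868, 0.497, 0.001]), 'force': array([ 5.223, -3.402, -3.296]), 'ft_torque': array([-0.927, -1.298, -0.164]), 'grip_force': np.float64(24.998), 'finger_gap': np.float64(0.141)}
```

Request:
arm_command:
  moves:
    - {"dx": 0,"dy": 0,"dz": 0,"turn": 0,"gripper": 0.2}
    - {"dx": 0,"dy": 0,"dz": 0,"turn": 0,"gripper": 0.2}
    - {"dx": 0,"dy": 0,"dz": 0,"turn": 0,"gripper": 0.2}
    - {"dx": 0,"dy": 0,"dz": -2,"turn": 0,"gripper": 0.2}
    - {"dx": 0,"dy": 0,"dz": -6,"turn": 0,"gripper": 0.2}
    - {"dx": 0,"dy": 0,"dz": -10,"turn": 0,"gripper": 0.2}
    - {"dx": 0,"dy": 0,"dz": -14,"turn": 0,"gripper": 0.2}
    - {"dx": 0,"dy": 0,"dz": -17,"turn": 0,"gripper": 0.2}
    - {"dx": 0,"dy": 0,"dz": -17,"turn": 0,"gripper": 0.2}

```text
time_s: 7.0
tcp_pos: [543.8, 163.2, 327.1]
tool_rot: [0.001, 0.868, 0.497, 0.003]
force: [-0.4, -0.6, -0.4]
finger_gap: 0.601
grip_force: 0.0
```

Run:
```python
from h import *
s=observe();print(s["tcp_pos"],s["tool_rot"],s["qpos"])
c=calibration("wrist");cv2.imwrite("pics/w2.png",get_image("wrist"));np.savez("c2.npz",**c)
```

```text
[543.80308939 163.18324118 327.05245914] [8.17305475e-04 8.67840305e-01 4.96832689e-01 3.13311701e-03] [2.50434134e-01 4.54747906e-02 1.92387808e+00 1.01040103e-04
 1.16576451e+00 7.81294295e-01]
```

View pics/w2.png

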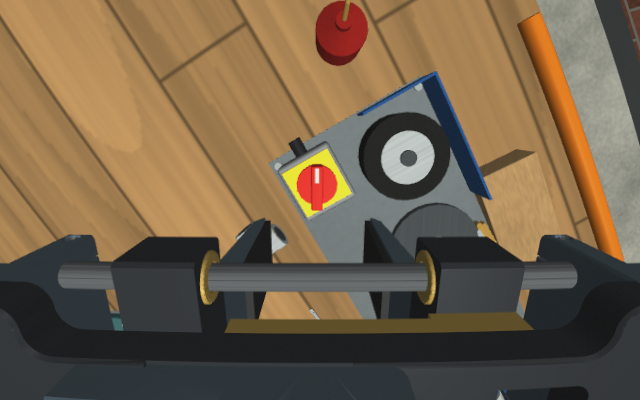

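The isolator bar at (317,187) is turned about 60° relative to its box, so the machine is OFF. Next is the handle, and the tool's closing line already lies along the swing tangent.

Request:
arm_command:
  moves:
    - {"dx": -4,"dy": 2.4,"dz": 0,"turn": 0,"gripper": 0.5}
    - {"dx": -8,"dy": 4.8,"dz": 0,"turn": 0,"gripper": 0.5}
    - {"dx": -12,"dy": 7.1,"dz": 0,"turn": 0,"gripper": 0.5}
    - {"dx": -16,"dy": 9.5,"dz": 0,"turn": 0,"gripper": 0.5}
    - {"dx": -20,"dy": 11.9,"dz": 0,"turn": 0,"gripper": 0.5}
    - {"dx": -23.4,"dy": 13.9,"dz": 0,"turn": 0,"gripper": 0.5}
    - {"dx": -23.4,"dy": 13.9,"dz": 2,"turn": 0,"gripper": 0.5}
    - {"dx": -23.4,"dy": 13.9,"dz": 5,"turn": 0,"gripper": 0.5}
    - {"dx": -23.4,"dy": 13.9,"dz": 6,"turn": 0,"gripper": 0.5}
    - {"dx": -23.4,"dy": 13.9,"dz": 6,"turn": 0,"gripper": 0.5}

```text
time_s: 8.05
tcp_pos: [542.3, -109.1, 260.3]
tool_rot: [-0.001, 0.868, 0.497, -0.001]
force: [0.3, -0.9, 0.8]
finger_gap: 0.749
grip_force: 0.0
```

Run:
```python
from h import *
s=observe();print(s["tcp_pos"],s["tool_rot"],s["qpos"])
c=calibration("wrist");cv2.imwrite("pics/w3.png",get_image("wrist"));np.savez("c3.npz",**c)
print(proj("wrist",[[545,-109,244],[626.5,32,178]],c))
```

```text
[ 542.30793132 -109.10061022  260.34142177] [-0.0014383   0.86783174  0.49685391 -0.00148566] [-2.40678596e-01  9.31572792e-02  2.00045592e+00  4.07302409e-05
  1.05211495e+00  2.90155475e-01]
[[320.65196923 232.09310442]
 [319.21059221  -8.42846954]]
```

View pics/w3.png

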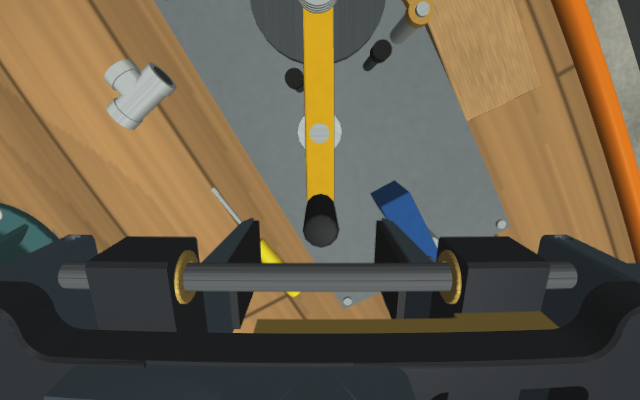

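The handle top sits at (321,230), centred between the fingers and within 2 px of the prediction. I'll descend and grip.

Request:
arm_command:
  moves:
    - {"dx": 0.2,"dy": 0.2,"dz": 2,"turn": 0,"gripper": 0.5}
    - {"dx": 0.2,"dy": 0.2,"dz": 4,"turn": 0,"gripper": 0.5}
    - {"dx": 0.2,"dy": 0.2,"dz": 5.5,"turn": 0,"gripper": 0.5}
    - {"dx": 0.2,"dy": 0.2,"dz": 6.3,"turn": 0,"gripper": 0.3}
    - {"dx": 0.2,"dy": 0.2,"dz": 6.3,"turn": 0,"gripper": 0}
    - {"dx": 0.2,"dy": 0.2,"dz": 6.3,"turn": 0,"gripper": -1}
    - {"dx": 0.2,"dy": 0.2,"dz": 6.3,"turn": 0,"gripper": -1}
    - {"dx": 0.2,"dy": 0.2,"dz": 6.3,"turn": 0,"gripper": -1}
    - {"dx": 0.2,"dy": 0.2,"dz": 6.3,"turn": 0,"gripper": -1}
    - {"dx": 0.2,"dy": 0.2,"dz": 6.3,"turn": 0,"gripper": -1}
  squeeze: 40

```text
time_s: 9.1
tcp_pos: [545.9, -108.6, 199.9]
tool_rot: [-0.0, 0.868, 0.497, -0.0]
force: [-6.5, 2.2, 8.0]
finger_gap: 0.254
grip_force: 40.0
```

Request:
arm_command:
  moves:
    - {"dx": 0.02,"dy": 0.82,"dz": 0,"turn": -0.05,"gripper": -1}
    - {"dx": 0.08,"dy": 1.65,"dz": 0,"turn": -0.1,"gripper": -1}
    - {"dx": 0.19,"dy": 2.47,"dz": 0,"turn": -0.15,"gripper": -1}
    - {"dx": 0.33,"dy": 3.28,"dz": 0,"turn": -0.2,"gripper": -1}
    - {"dx": 0.51,"dy": 4.08,"dz": 0,"turn": -0.25,"gripper": -1}
    - {"dx": 0.74,"dy": 4.88,"dz": 0,"turn": -0.3,"gripper": -1}
    - {"dx": 1.0,"dy": 5.66,"dz": 0,"turn": -0.35,"gripper": -1}
    - {"dx": 1.3,"dy": 6.43,"dz": 0,"turn": -0.4,"gripper": -1}
    - {"dx": 1.64,"dy": 7.18,"dz": 0,"turn": -0.45,"gripper": -1}
    - {"dx": 2.02,"dy": 7.91,"dz": 0,"turn": -0.5,"gripper": -1}

```text
time_s: 10.1
tcp_pos: [624.0, -129.9, 199.8]
tool_rot: [-0.002, 0.717, 0.697, 0.0]
force: [-11.2, 16.5, 12.0]
finger_gap: 0.258
grip_force: 40.0
```

Request:
arm_command:
  moves:
    - {"dx": 0.1,"dy": 0.4,"dz": 0,"turn": -0.03,"gripper": -1}
    - {"dx": 0.13,"dy": 0.8,"dz": 0,"turn": -0.06,"gripper": -1}
    - {"dx": 0.14,"dy": 1.1,"dz": 0,"turn": -0.06,"gripper": -1}
    - {"dx": 0.14,"dy": 1.1,"dz": 0,"turn": -0.06,"gripper": -1}
    - {"dx": 0.14,"dy": 1.1,"dz": 0,"turn": -0.06,"gripper": -1}

```text
time_s: 10.6
tcp_pos: [634.5, -129.7, 199.9]
tool_rot: [-0.002, 0.697, 0.717, -0.001]
force: [-12.9, 6.7, 12.4]
finger_gap: 0.253
grip_force: 40.0
```

Request:
arm_command:
  moves:
    - {"dx": 0.03,"dy": 0.1,"dz": 0,"turn": 0,"gripper": -1}
    - {"dx": 0.03,"dy": 0.2,"dz": 0,"turn": 0,"gripper": -1}
    - {"dx": 0.03,"dy": 0.2,"dz": 0,"turn": 0,"gripper": -1}
    - {"dx": 0.03,"dy": 0.2,"dz": 0,"turn": 0,"gripper": -1}

```text
time_s: 11.0
tcp_pos: [634.8, -129.7, 199.8]
tool_rot: [-0.003, 0.697, 0.717, -0.002]
force: [-28.0, 3.6, 21.2]
finger_gap: 0.257
grip_force: 40.0
```

Run:
```python
from h import *
a=get_image("top")[130:300,230:480]
cv2.imwrite("pics/top1.png",cv2.resize(a,None,fx=3.2,fy=3.2,interpolation=cv2.INTER_CUBIC))
s=observe();print(s["force"],s["grip_force"],s["tcp_pos"])
```

```text
[-29.10458394   3.86014038  21.3089028 ] 40.04813075065613 [ 634.81233156 -129.63935841  199.81543139]
```

View pics/top1.png

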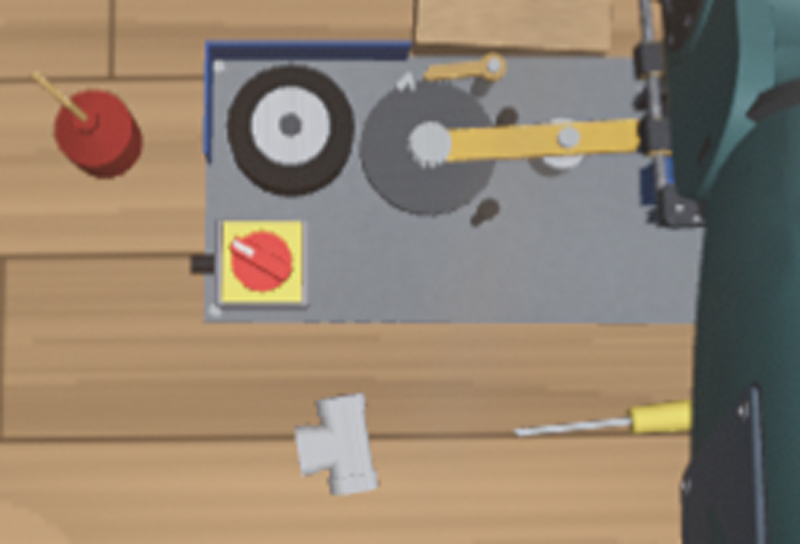

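The isolator at crop (262,258) is turned to OFF. The arm lies past the pawl, with the tooth at (405,82) beyond the pawl tip at (428,72). The loose things in view have not moved.

```bash
python3 -c "
from rig import arm
print(arm.sign_off())"
```

```text
the job is handed in; nothing more can be done
None
```

The job is handed in: the isolator is turned to OFF, and the gripper is still holding the tensioner arm past the click, pressed at about 29 N against its back stop; the oil can, tee, screwdriver and carton look undisturbed, though the robot arm hid part of the screwdriver in the last picture.

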